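# Vibration check on a transformer

### The arm

A 7-joint arm with a two-finger parallel gripper is mounted at the origin on the work surface. World frame = base frame: x ahead of the robot, y to its left, z up, the work surface at z = 0. Lengths are in m, angles in rad, forces in N, time in s.
With the tool pointing down it reaches from about 0.425 to 0.8 m from the base axis. Payload 8.3 kg.
Tool frame: the origin (TCP) lies between the finger pads; the fingertips stand 11 mm ahead of it and the grasp point (between the pads) lies 8 mm behind it (ctrl.tips_ahead is the distance from the TCP to the fingertips, in m); z points along the fingers, y is the line along which they close (so a half turn about z gives the same grasp; the last joint's range is limited). The gripper opens to 85 mm and grips with 20 to 120 N. Pads are 22 mm wide; open, the fingers measure 114 mm over their backs; the gripper's body (76 mm by 85 mm) begins 54 mm behind the grasp point. The pads swing forward as they close: fully open they stand 13 mm farther back than shut.
Start: joints at [-1.207, 0.383, 0.016, 1.37, -0.006, 1.388, -0.046], TCP at [0.259, 0.569, 0.242] pointing down, gripper open.
Joint ranges: [-2.95, 2.95], [-0.25, 2.06], [-1.52, 1.56], [0.18, 2.33], [-1.44, 4.58], [0.02, 2.06], [-3.01, 3.01]. Speed limits (rad/s): [2.39, 2.39, 3.01, 3.01, 3.14, 3.14, 3.14].

### API

Orientations are given as a 3x3 rotation matrix whose columns are the frame's x, y, z axes.
In Python, from workcell import ctrl gives the robot as it stands.
- The arm moves only by the tool nudge_tcp, called after "Request:" as name(argument=value, ...) on one line, values as JSON. Schema: {"type":"object","properties":{"offsets":{"type":"array","items":{"type":"number"},"minItems":5,"maxItems":25},"squeeze":{"type":"number"},"only":{"type":"string"},"quiet":{"type":"boolean"},"lines":{"type":"string"}},"required":["offsets"],"additionalProperties":false}. offsets is one flat list of numbers that holds 1 to 5 rows one after another, with no inner brackets; each row has 5 numbers: the finger opening in m, then dx, dy, dz in m, then a turn about the tool's z in rad; each row shifts and turns the commanded pose from where the row before left it, along the tool's axes as they then stand; what a row does not reach is not made up. A row lasts 1/8 s, in which the tool goes at most 0.0625 m and 0.188 rad, less where a joint would pass 70% of its speed; a pose out of reach is approached as far as the arm can. The fingers move at their own pace and stop on an object; squeeze is the grip in N (left out, the last holds). Time passes only in rows, so rows that do not move let the fingers close. The tool returns the time, the measured TCP pose, the force, the opening and the grip force at its end. only (a regular expression) keeps the lines of the reply that match it, lines (a string "A,B") keeps lines A to B, and quiet returns only ok. Input that does not fit is refused with a message, and nothing moves.
- ctrl.read_state(): the state, without advancing time (a new reading comes with each control period).
- ctrl.read_camera(name): name is "scene" or "top" or "wrist"; returns a dict with "frame" (420x560x3 uint8, red, green, blue), "camera_matrix" (3x3 intrinsics, pixels), "k1" (the pictures are not rectified: a ray, as slopes to the right and down, at radius r is drawn at 1 + k1 r^2 times it, then the intrinsics apply), "xyz" and "attitude" of the camera in the world; the wrist camera has in their place "mount" (4x4, takes a point from camera to tool coordinates, whose origin is the TCP and whose axes are the flange's). Camera axes: x right, y down, z forward; pixel columns grow to the right and rows downward; lengths in m; the calibration is good to about 2 mm. A picture is of the moment at which its call begins: read the wrist's pose just before it. There is no depth.
- ctrl.job_done(): hands the job in; it is judged then, once.
The state is a dict: "clock": time; "qpos": joint angles; "qvel": joint speeds; "tau": joint torques, N m; "tcp_pos": TCP position; "eef_rot": TCP orientation; "contact_force": force on the tool from outside, world axes, zero at the start; "torque": the same for the moment, N m; "gripper_width": finger opening in m; "grip_force": force on a finger pad.
Only numpy, scipy, OpenCV 4.12 (cv2) and the standard library are available. Lean on these libraries where they do the work, as an engineer would, in place of code of your own. Each camera call takes 0.05 s, during which the arm holds its last target. There are 200 camera calls.

### The job

First push the sliding tray of the test cradle fully home against its stop. Then take the square-bodied vibration pen out of the tool rack and hold it with its spring tip on the ringed spot on top of the big transformer, square to the sloping transformer (not plumb) and pressing gently, with the spring tip pushed in about half way. Finish while still holding it there, steady, with the tray still home; leave everything else on the bench where it is.

Things in the scene. Friction and masses are not known exactly. Their poses are not given: they have to be found in the camera images.
- cradle: Test cradle fixed to the bench: a grey bed 160 x 310 mm (x, y) with two steel rails, rail tops 28 mm above the bench, and a dark stop bar at its -y end. Origin: centre of its underside. The tray slides along its y axis. The tray, deck and transformer count as part of it.
- tray (a joint): Slide of the aluminium tray (150 mm in x, 180 in y) along the cradle's y, in m: 0 = home against the stop at -y (tray's centre then 50 mm to the -y side of the cradle's), larger = further out to +y, at most 0.085. About 4 N of friction; stays where left. Its sheet deck slopes 20 degrees, low at the cradle's -x side, and carries the big transformer, a small coil and two black capacitors.
- tray_push (a point): Centre of the outer (+y) face of the tray's upright end plate, to be pushed to -y. The plate is 150 mm wide (x), 6 mm thick, from 30 to 80 mm above the bench; this point is 58 mm above the bench (its axes tilt with the deck; use the cradle's). Nothing of the tray stands further out in +y; the rails (28 mm high) run on beneath.
- spot (a point): The marked spot: middle of the flat dark steel plate (52 mm diameter, inside a raised steel ring: inner diameter 23 mm, outer 31, 3 mm high) on top of the big ring-shaped copper transformer (82 mm across, plate top 36 mm above the deck). Its z axis is square to the plate and deck, 20 degrees off vertical, leaning to the cradle's -x; its y is the cradle's y. Moves with the tray.
- rack: Wooden tool rack fixed to the bench, 60 mm in x, 190 in y, top 85 mm high. Three square pockets (24 mm wide, 30 deep) along its y at -60, 0 and +60 mm hold the pen, a round-handled nut driver and an awl with a bulb handle, in any order, upright. Under each pocket an 18 mm hole lets the tool's nose through. Origin: centre of its underside.
- pen: Vibration pen, 100 g, upright in the rack: grey square body 22 x 22 mm from 40 to 150 mm above its origin, below it a 12 mm thick steel nose and the spring tip. Origin: end of the spring tip when fully out; z up the body, x and y square to its flat sides. In the rack: origin 15 mm, top 165 mm above the bench, its x along the rack's x; 80 mm of body stand out of the pocket.
- pen_tip (a point): End of the spring tip, a steel pin of 6 mm diameter with a round end (moves with the pin).
- plunger (a joint): How far the spring tip is pushed into the pen, in m: 0 = fully out, 0.012 = fully in. Spring of 300 N/m with no preload, so half way is 6 mm and 1.8 N.
- nutdriver: Nut driver in the rack: black round handle of 22 mm diameter, top 155 mm above the bench. Origin: lower end of its shank. Leave in the rack.
- awl: Awl in the rack: dark wooden bulb handle, 32 mm across at its widest, top 145 mm above the bench. Origin: its point. Leave in the rack.
- pedal: White effects pedal, 115 x 70 x 47 mm, on a rubber mat. Origin: centre of its underside. Leave alone.
- tape: Roll of black tape lying flat, 80 mm across, 20 mm high. Origin: centre of its underside. Leave alone.
- spray: Spray can, 52 mm across, 150 mm high. Origin: centre of its underside. Leave alone.
- jar: Glass jar, 60 mm across, 70 mm high. Origin: centre of its underside. Leave alone.
- valve: Small glass amplifier valve, 22 mm across, 57 mm high, standing. Origin: centre of its underside. Leave alone.
- wrench: Steel wrench lying flat to the right of the cradle, seen from the robot. Leave alone.

How it is judged:
On the way, in this order (a step that is already met when the one before it is completed fails the run):
1. the tray is fully home against its stop (value of joint tray below 0.004 m), for 0.2 s.
2. the pen is out of the rack, held in the fingers (height (world z) of pen_tip above 0.09 m and contact force between the fingers and pen above 1 N and contact force between pen and rack below 0.05 N), for 0.2 s.
At the end, for the whole second after the job is handed in: Tray within 4 mm of home; pen gripped, clear of the rack, still, tip within 8 mm of the spot's middle, axis within 10 degrees of the transformer's, spring tip in 2.5 to 9.5 mm, pressing with 0.4 to 6 N; no other loose thing moved over 30 mm (value of joint tray below 0.004 m and distance between pen_tip and spot below 0.008 m and angle between the z axis of pen and the z axis of spot, either way round below 0.17 rad and angle between pen's own z axis and vertical below 0.7 rad and value of joint plunger between 0.0025 and 0.0095 m and contact force between pen and cradle between 0.4 and 6 N and contact force between the fingers and pen above 1 N and contact force between pen and rack below 0.05 N and linear speed of pen below 0.02 m/s and distance of each of nutdriver, awl, pedal, tape, spray, jar, valve, wrench from where it was at the start of the episode below 0.03 m); the arm keeps its last pose, push and grip.
It fails at once if the pen is pressed hard on the transformer or cradle (over 15 N) (contact force between pen and cradle above 15 N).
It fails at once if another thing on the bench was shifted by more than 30 mm (distance of any of nutdriver, awl, pedal, tape, spray, jar, valve, wrench from where it was at the start of the episode above 0.03 m).
It also fails if it takes over 64 s, if anything falls off the work surface, if the arm or the gripper's body presses on something with over 40 N, if the wrist force passes 120 N, or if a joint passes its speed limit or range.

## Working session

There is one attempt and no reset: what is moved stays moved. The work goes in short steps, Python scripts to look and compute and a tool call to move; the robot and the scene stay as the last step left them, time stands still between calls to the robot, and variables do not carry over. Pictures are saved under pics/ and viewed, at most 10 in all, crops included, and the job is handed in when it is done.

```bash
ls; mkdir -p pics
```

Create h.py:
```python
import numpy as np, cv2
from workcell import ctrl
def cam(name, save=None):
    s=ctrl.read_state(); c=ctrl.read_camera(name)
    if 'mount' in c:
        T=np.eye(4);T[:3,:3]=s['eef_rot'];T[:3,3]=s['tcp_pos'];T=T@np.array(c['mount'])
        c['R'],c['t']=T[:3,:3],T[:3,3]
    else: c['R'],c['t']=np.array(c['attitude']),np.array(c['xyz'])
    if save: cv2.imwrite('pics/'+save,cv2.cvtColor(c['frame'],cv2.COLOR_RGB2BGR))
    return c
def save(c,f): np.savez(f,K=c['camera_matrix'],k1=c['k1'],R=c['R'],t=c['t'])
def ray(c,uv):
    K=np.array(c['K']);k=float(c['k1']);D=np.array([k,0,0,0,0.])
    p=cv2.undistortPoints(np.array([[uv]],float),K,D)[0,0]
    return np.array(c['R'])@np.array([p[0],p[1],1.]),np.array(c['t'])
def onz(c,uv,z):
    d,o=ray(c,uv); return o+d*(z-o[2])/d[2]
def proj(c,P):
    p=np.array(c['R']).T@(np.array(P,float)-np.array(c['t']));K=np.array(c['K']);x,y=p[0]/p[2],p[1]/p[2]
    f=1+float(c['k1'])*(x*x+y*y); return np.array([K[0,0]*x*f+K[0,2],K[1,1]*y*f+K[1,2]])
def tri(cs,uvs):
    A=np.zeros((3,3));b=np.zeros(3)
    for c,uv in zip(cs,uvs):
        d,o=ray(c,uv);d/=np.linalg.norm(d);M=np.eye(3)-np.outer(d,d);A+=M;b+=M@o
    return np.linalg.solve(A,b)
```

Run:
```python
from h import *
np.set_printoptions(precision=4,suppress=True)
for n in('scene','top'):
    c=cam(n,n+'0.png');save(c,n+'.npz');print(n,c['t'],c['R'],c['camera_matrix'],c['k1'])
s=ctrl.read_state();print(s['tcp_pos'],s['eef_rot'],s['contact_force'])
```

```text
pics
workcell.py
scene [ 1.4616 -0.5903  0.7795] [[ 0.5058  0.4612 -0.729 ]
 [ 0.8626 -0.282   0.4201]
 [-0.0118 -0.8413 -0.5404]] [[533.8444   0.     279.8031]
 [  0.     533.8444 209.4836]
 [  0.       0.       1.    ]] 0.05921615993386015
top [ 0.4345 -0.0409  1.4521] [[-0.0029 -0.9966  0.0829]
 [-0.9999  0.0018 -0.014 ]
 [ 0.0138 -0.083  -0.9965]] [[457.9734   0.     278.6328]
 [  0.     457.9734 209.0018]
 [  0.       0.       1.    ]] -0.1559201023266802
[0.2585 0.5685 0.2414] [[-0.9103  0.4139 -0.0007]
 [ 0.4139  0.9103 -0.0017]
 [-0.     -0.0018 -1.    ]] [ 0.0052 -1.5106 -0.6864]
```

View pics/scene0.png

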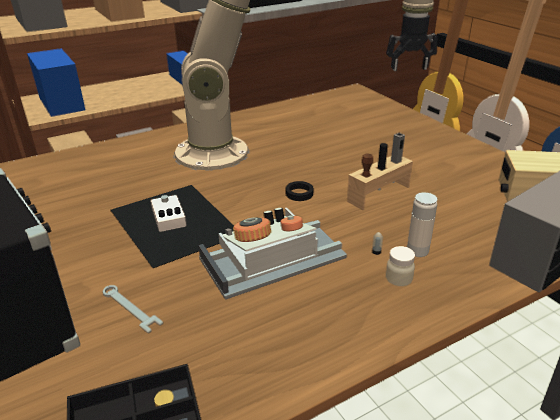

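View pics/top0.png

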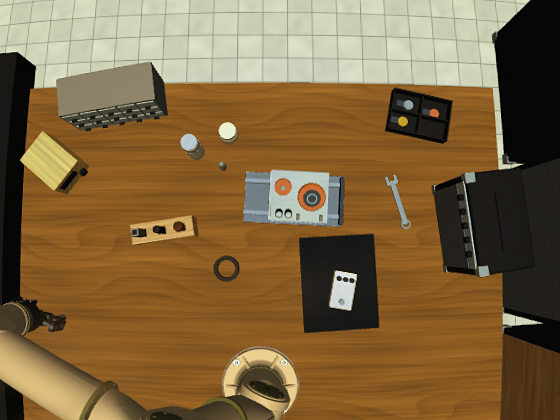

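The scene view shows the cradle around (270,255), with the rack around (380,175) and the pen rearmost at (398,147). In the top view the cradle is at (293,198) and the rack at (163,230). Next I'll zoom in.

Run:
```python
import cv2,numpy as np
t=cv2.imread('pics/top0.png');s=cv2.imread('pics/scene0.png')
r=lambda im,x,y,w,h,k:cv2.resize(im[y:y+h,x:x+w],None,fx=k,fy=k,interpolation=cv2.INTER_CUBIC)
o=np.zeros((600,800,3),np.uint8)
def put(a,x,y): a=a[:600-y,:800-x];o[y:y+a.shape[0],x:x+a.shape[1]]=a
put(r(t,236,160,115,75,4),0,0)      # cradle top k4
put(r(t,122,208,80,42,4),470,0)     # rack top k4
put(r(s,195,195,155,100,3),0,300)   # cradle scene k3
put(r(s,335,125,85,85,3.5),480,300) # rack scene
cv2.imwrite('pics/z.png',o)
```

```text
(no output)
```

View pics/z.png

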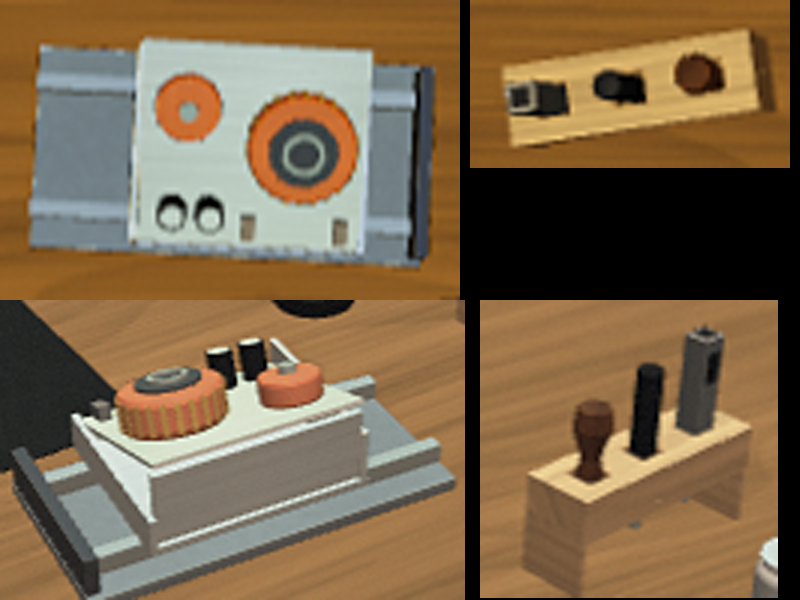

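Run:
```python
from h import *
np.set_printoptions(precision=4,suppress=True)
t=np.load('top.npz');s=np.load('scene.npz')
T=lambda x,y:(236+x/4,160+y/4); R=lambda x,y:(122+(x-470)/4,208+y/4)
S=lambda x,y:(195+x/3,195+(y-300)/3); Q=lambda x,y:(335+(x-480)/3.5,125+(y-300)/3.5)
print('spot',tri([t,s],[T(304,154),S(168,380)]))
print('bed top', [onz(t,T(*p),0.01)[:2] for p in[(40,45),(30,247),(432,66),(420,265)]])
print('bed scene',[onz(s,S(*p),0.01) [:2]for p in[(455,483)]])
print('deck: hi +y',onz(t,T(140,38),.1)[:2])
print('rack',[onz(t,R(*p),.085)[:2] for p in[(501,68),(751,30),(763,107),(511,147)]])
print('rack scene',[onz(s,Q(*p),.085)[:2] for p in[(528,473),(583,500),(750,427),(690,400)]])
print('pen',onz(t,R(519,96),.165)[:2],tri([t,s],[R(519,96),Q(705,332)]))
print('tape',onz(t,(227,268),.02)[:2],'spray',onz(t,(189,142),.15)[:2],'jar',onz(t,(228,131),.07)[:2],'valve',onz(t,(222,165),.05)[:2])
```

```text
spot [ 0.5771 -0.1565  0.117 ]
bed top [array([0.6754, 0.0424]), array([0.5144, 0.0497]), array([ 0.6585, -0.2705]), array([ 0.4994, -0.2585])]
bed scene [array([0.6789, 0.0394])]
deck: hi +y [ 0.6655 -0.0375]
rack [array([0.5006, 0.3905]), array([0.5292, 0.1992]), array([0.4715, 0.1895]), array([0.4409, 0.3816])]
rack scene [array([0.4714, 0.194 ]), array([0.5261, 0.2039]), array([0.5029, 0.3873]), array([0.4417, 0.3786])]
pen [0.4768 0.3517] [0.4769 0.3518 0.1654]
tape [0.3697 0.1003] spray [0.7389 0.2009] jar [0.7915 0.0953] valve [0.6886 0.1148]
```

Add to h.py:
```python
CY=np.array([.05,.9987,0]);C=np.array([.587,-.1093,0]);RY=np.array([-.151,.9885,0]);PEN=np.array([.4766,.351,0])
def to(P,yd=None):
    s=ctrl.read_state();R=np.array(s['eef_rot']);d=R.T@(np.array(P)-s['tcp_pos'])
    print('delta',np.round(d,4),'tcp',np.round(s['tcp_pos'],4),'tips',ctrl.tips_ahead)
    if yd is not None:
        v=R.T@yd; print('turn',round(float(np.arctan2(-v[0],v[1])),4))
```

```text
(no output)
```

Request:
nudge_tcp(offsets=[0.085, 0, 0, 0, -0.188, 0.085, 0, 0, 0, -0.188])

```text
clock: 0.35
tcp_pos: [0.2585, 0.5687, 0.2417]
eef_rot: [[-0.999, 0.046, -0.0], [0.046, 0.999, -0.001], [0.0, -0.001, -1.0]]
contact_force: [-0.4, -1.6, 0.1]
gripper_width: 0.0851
grip_force: 0.0
```

```bash
python3 -c "
from h import *
to(C+.16*CY+[0,0,.24],CY)"
```

```text
delta [-0.3597 -0.5024  0.0021] tcp [0.2585 0.5687 0.2417] tips 0.011
turn 0.0045
```

Request:
nudge_tcp(offsets=[0.085, -0.036, -0.05, 0, 0, 0.085, -0.036, -0.05, 0, 0, 0.085, -0.036, -0.05, 0, 0, 0.085, -0.036, -0.05, 0, 0, 0.085, -0.036, -0.05, 0, 0], quiet=true)

```text
ok
```

Request:
nudge_tcp(offsets=[0.085, -0.036, -0.05, 0, 0, 0.085, -0.036, -0.05, 0, 0, 0.085, -0.036, -0.05, 0, 0, 0.085, -0.036, -0.05, 0, 0, 0.085, -0.036, -0.05, 0, 0])

```text
clock: 1.6
tcp_pos: [0.5929, 0.0494, 0.242]
eef_rot: [[-0.999, 0.051, -0.0], [0.051, 0.999, 0.0], [0.0, 0.0, -1.0]]
contact_force: [1.0, 0.4, -0.6]
gripper_width: 0.0852
grip_force: 0.0
```

Request:
nudge_tcp(offsets=[0.085, 0, 0, 0, 0, 0.085, 0, 0, 0, 0])

```text
clock: 1.85
tcp_pos: [0.5921, 0.0511, 0.2416]
eef_rot: [[-0.999, 0.052, -0.001], [0.052, 0.999, 0.0], [0.001, 0.0, -1.0]]
contact_force: [-0.9, 0.9, 0.8]
gripper_width: 0.0851
grip_force: 0.0
```

```bash
python3 -c "
from h import *
to(C+.16*CY+[0,0,.05],CY)"
```

```text
delta [-0.0032 -0.0005  0.1916] tcp [0.5921 0.0511 0.2416] tips 0.011
turn -0.0022
```

Request:
nudge_tcp(offsets=[0.085, 0, 0, 0.06, 0, 0.085, 0, 0, 0.06, 0, 0.085, 0, 0, 0.06, 0, 0.085, 0, 0, 0.01, 0, 0.085, 0, 0, 0, 0], only="tcp|contact")

```text
tcp_pos: [0.5926, 0.0521, 0.0533]
contact_force: [1.1, -0.4, 0.7]
```

Request:
nudge_tcp(offsets=[0.085, 0, -0.01, 0, 0, 0.085, 0, -0.01, 0, 0, 0.085, 0, -0.01, 0, 0, 0.085, 0, -0.005, 0, 0, 0.085, 0, 0, 0, 0], only="tcp|contact|width")

```text
tcp_pos: [0.5906, 0.0152, 0.0525]
contact_force: [0.6, 0.1, -0.3]
gripper_width: 0.0849
```

```bash
python3 -c "
from h import *
cam('wrist','w1.png')"
```

```text
(no output)
```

View pics/w1.png

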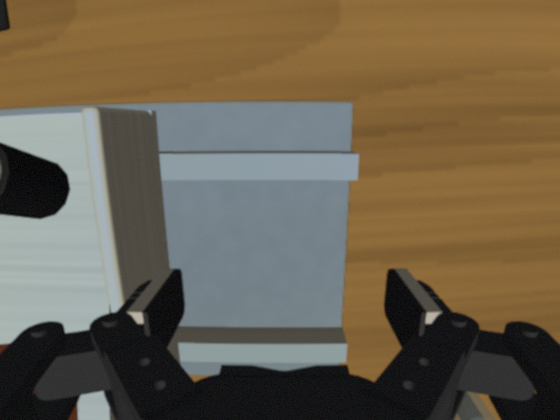

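The left finger (about x=140 px) stands right at the end plate. I'll push on.

Request:
nudge_tcp(offsets=[0.085, 0, -0.007, 0, 0, 0.085, 0, -0.007, 0, 0, 0.085, 0, -0.007, 0, 0, 0.085, 0, -0.005, 0, 0, 0.085, 0, 0, 0, 0], only="tcp|contact|width")

```text
tcp_pos: [0.5888, -0.0098, 0.052]
contact_force: [-1.5, 5.4, 0.0]
gripper_width: 0.0854
```

Request:
nudge_tcp(offsets=[0.085, 0, -0.004, 0, 0, 0.085, 0, -0.003, 0, 0, 0.085, 0, 0, 0, 0], only="tcp|contact|width")

```text
tcp_pos: [0.5885, -0.0099, 0.0523]
contact_force: [-3.7, 21.8, 5.6]
gripper_width: 0.0847
```

Request:
nudge_tcp(offsets=[0.085, 0, -0.003, 0, 0, 0.085, 0, -0.003, 0, 0, 0.085, 0, 0, 0, 0], only="tcp|contact|width")

```text
tcp_pos: [0.5882, -0.01, 0.0526]
contact_force: [-7.0, 35.7, 9.4]
gripper_width: 0.0853
```

Request:
nudge_tcp(offsets=[0.085, 0, -0.003, 0, 0, 0.085, 0, 0, 0, 0], only="tcp|contact|width")

```text
tcp_pos: [0.5881, -0.01, 0.0528]
contact_force: [-7.3, 42.5, 11.1]
gripper_width: 0.0849
```

The tray has stopped hard, at its home stop. I'll back off, raise and verify with the top camera.

Request:
nudge_tcp(offsets=[0.085, 0, 0.01, 0, 0, 0.085, 0, 0.03, 0, 0, 0.085, 0, 0.03, -0.04, 0, 0.085, 0, 0.03, -0.05, 0, 0.085, 0, 0.03, -0.05, 0], only="tcp|contact")

```text
tcp_pos: [0.5952, 0.1029, 0.1936]
contact_force: [1.0, 0.4, 0.4]
```

Request:
nudge_tcp(offsets=[0.085, 0, 0.055, 0, -0.1, 0.085, 0.03, 0.05, -0.015, -0.1], only="tcp|contact")

```text
tcp_pos: [0.5664, 0.207, 0.2064]
contact_force: [0.8, 0.6, -0.0]
```

Run:
```python
from h import *
t=cam('top');s=cam('scene')
r=lambda c,x,y,w,h,k:cv2.resize(cv2.cvtColor(c['frame'],4)[y:y+h,x:x+w],None,fx=k,fy=k,interpolation=cv2.INTER_CUBIC)
o=np.zeros((600,800,3),np.uint8)
a=r(t,236,165,115,70,5);o[:350,:575]=a
b=r(s,195,195,155,60,4);o[350:590,:620]=b
cv2.imwrite('pics/z2.png',o)
```

```text
(no output)
```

View pics/z2.png

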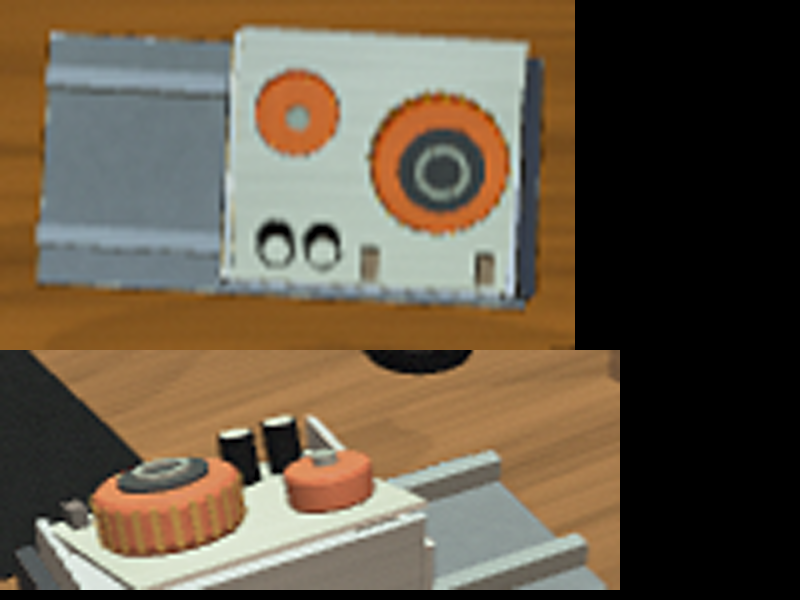

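Tray plate sits against the stop bar: home. Spot ring is at about (324.4,199.6) in top and (238.2,224.6) in scene.

Request:
nudge_tcp(offsets=[0.045, 0, 0, 0, 0, 0.045, 0, 0, 0, 0, 0.045, 0, 0, 0, 0], only="tcp|width")

```text
tcp_pos: [0.5661, 0.2054, 0.2069]
gripper_width: 0.0446
```

```bash
python3 -c "
from h import *
np.set_printoptions(precision=4,suppress=True)
t=np.load('top.npz');s=np.load('scene.npz')
print(tri([t,s],[(324.4,199.6),(238.2,224.6)]))
to(PEN+[0,0,.132],RY)"
```

```text
[ 0.5748 -0.1901  0.1198]
delta [0.0675 0.1571 0.0748] tcp [0.5661 0.2054 0.2069] tips 0.011
turn -0.0064
```

Request:
nudge_tcp(offsets=[0.045, 0.022, 0.052, 0, 0, 0.045, 0.022, 0.052, 0, 0, 0.045, 0.023, 0.053, 0, 0, 0.045, 0, 0, 0, 0, 0.045, 0, 0, 0, 0], only="tcp|width")

```text
tcp_pos: [0.4768, 0.3517, 0.2071]
gripper_width: 0.0452
```

```bash
python3 -c "
from h import *
to(PEN+[0,0,.132],RY)
c=cam('wrist','w2.png');save(c,'w2.npz')
print([proj(np.load('w2.npz'),PEN+[0,0,.165]+a*RY) for a in(0,-.06)])"
```

```text
delta [ 0.0003 -0.0006  0.0751] tcp [0.4768 0.3517 0.2071] tips 0.011
turn -0.0044
[array([282.67381396, 247.16824926]), array([173.03172981, 247.28297787])]
```

View pics/w2.png

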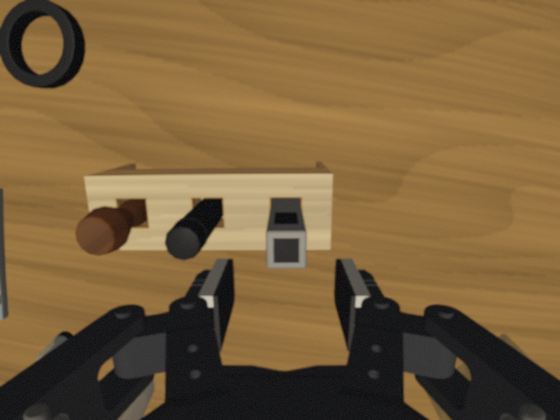

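Pen top is at (287,250), within about 2 mm of the prediction, and the fingers straddle it clear of the nut driver. I'll descend and grip.

Request:
nudge_tcp(offsets=[0.045, -0.001, 0.001, 0.025, 0, 0.045, 0, 0, 0.025, 0, 0.045, 0, 0, 0.025, 0, 0.045, 0, 0, 0, 0, 0.045, 0, 0, 0, 0], only="tcp|width|contact")

```text
tcp_pos: [0.4782, 0.3531, 0.1333]
contact_force: [0.2, 0.5, -0.5]
gripper_width: 0.0451
```

Request:
nudge_tcp(offsets=[0.01, 0, 0, 0, 0, 0.01, 0, 0, 0, 0, 0.01, 0, 0, 0, 0, 0.01, 0, 0, 0, 0, 0.01, 0, 0, 0, 0], squeeze=25, only="tcp|width|contact|grip")

```text
tcp_pos: [0.4777, 0.3541, 0.1336]
contact_force: [0.4, -0.6, 5.3]
gripper_width: 0.0217
grip_force: 28.9
```

Request:
nudge_tcp(offsets=[0.01, 0, 0, -0.013, 0, 0.01, 0, 0, -0.013, 0, 0.01, 0, 0, -0.013, 0, 0.01, 0, 0, 0, 0, 0.01, 0, 0, 0, 0], only="tcp|width|contact|grip")

```text
tcp_pos: [0.4767, 0.3538, 0.171]
contact_force: [0.3, 0.5, -1.6]
gripper_width: 0.0216
grip_force: 28.0
```

Request:
nudge_tcp(offsets=[0.01, 0.005, 0, 0, 0, 0.01, 0.005, 0, 0, 0, 0.01, 0.005, 0, 0, 0, 0.01, 0, 0, 0, 0], only="tcp|width|contact|grip")

```text
tcp_pos: [0.4618, 0.3516, 0.1714]
contact_force: [2.2, 0.2, -1.7]
gripper_width: 0.0218
grip_force: 27.8
```

Only 2 N of reaction, so it is pivoting. Continuing to about 40 mm total.

Request:
nudge_tcp(offsets=[0.01, 0.007, 0, 0, 0, 0.01, 0.007, 0, 0, 0, 0.01, 0.007, 0, 0, 0, 0.01, 0.005, 0, 0, 0, 0.01, 0, 0, 0, 0], only="tcp|width|contact|grip")

```text
tcp_pos: [0.4358, 0.3479, 0.1716]
contact_force: [0.9, 0.2, -0.5]
gripper_width: 0.0217
grip_force: 27.7
```

Request:
nudge_tcp(offsets=[0.01, -0.002, 0, -0.02, 0, 0.01, 0, 0, -0.04, 0, 0.01, 0, 0, -0.04, 0, 0.01, 0, 0, -0.04, 0, 0.01, 0, 0, 0, 0], squeeze=60, only="tcp|width|contact|grip")

```text
tcp_pos: [0.4388, 0.349, 0.3147]
contact_force: [0.4, -0.3, -1.8]
gripper_width: 0.0215
grip_force: 63.0
```

Run:
```python
from h import *
t=cam('top');save(t,'t3.npz');s=cam('scene');save(s,'s3.npz')
P=np.array(ctrl.read_state()['tcp_pos'])
o=np.zeros((600,800,3),np.uint8)
for i,(n,c) in enumerate((('t',t),('s',s))):
    u,v=proj(np.load(n+'3.npz'),P-[0,0,.03]).astype(int);print(u,v)
    f=cv2.cvtColor(c['frame'],4);x=max(u-40,0);y=max(v-60,0);print('origin',x,y)
    a=cv2.resize(f[y:y+120,x:x+80],None,fx=5,fy=5,interpolation=2);o[:a.shape[0],i*400:i*400+400]=a
cv2.imwrite('pics/z3.png',o)
```

```text
122 245
origin 82 185
393 88
origin 353 28
```

View pics/z3.png

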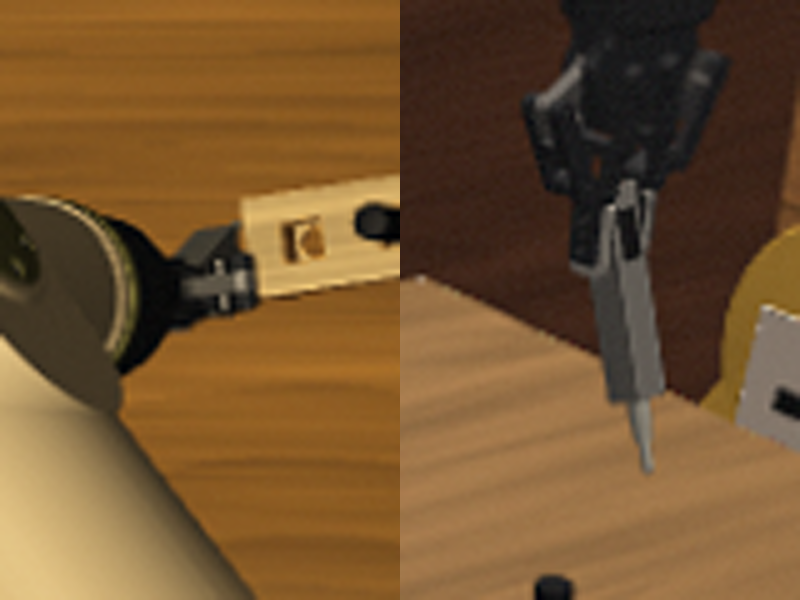

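In the scene view the pen is leaning, with its tip at (402.8,122).

Add to h.py:
```python
def tilt(c,uv):
    s=ctrl.read_state();R=np.array(s['eef_rot']);g=s['tcp_pos']-.008*R[:,2]
    d,o=ray(c,uv);n=R[:,1];p=o+d*(n@(g-o))/(n@d);v=R.T@(p-g)
    print('tip rel grasp (tool axes)',np.round(v,4),'len',round(float(np.linalg.norm(v)),4),'tilt deg',round(float(np.degrees(np.arctan2(-v[0],v[2]))),2))
    return p
```

```bash
python3 -c "
from h import *
s=np.load('s3.npz')
tilt(s,(402.8,121.8));tilt(s,(400.4,107.6))
to([0,0,0],CY)"
```

```text
tip rel grasp (tool axes) [-0.0445  0.      0.1165] len 0.1247 tilt deg 20.93
tip rel grasp (tool axes) [-0.0311  0.      0.0808] len 0.0866 tilt deg 21.03
delta [ 0.4842 -0.2794  0.3114] tcp [0.4378 0.3481 0.3107] tips 0.011
turn 0.1987
```

Add to h.py:
```python
SPOT=np.array([.575,-.191,.119]);CX=np.array([CY[1],-CY[0],0]);N=-.342*CX+np.array([0,0,.94])
def goal(h,off=np.array([-.045,0,.1097])):
    R=np.stack([-CX,CY,np.array([0,0,-1.])],1); return SPOT+h*N-R@off
```

```text
(no output)
```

Request:
nudge_tcp(offsets=[0.01, 0, 0, 0, 0.1, 0.01, 0, 0, 0, 0.1, 0.01, 0, 0, 0, 0], only="tcp")

```text
tcp_pos: [0.4376, 0.3478, 0.3095]
```

```bash
python3 -c "
from h import *
print(goal(.03));to(goal(.03),CY)"
```

```text
[ 0.51981184 -0.188237    0.2569    ]
delta [-0.1095 -0.531   0.0535] tcp [0.4376 0.3478 0.3095] tips 0.011
turn -0.0008
```

Request:
nudge_tcp(offsets=[0.01, -0.012, -0.059, 0, 0, 0.01, -0.012, -0.059, 0, 0, 0.01, -0.012, -0.059, 0, 0, 0.01, -0.012, -0.059, 0, 0, 0.01, -0.012, -0.059, 0, 0], only="tcp")

```text
tcp_pos: [0.4825, 0.0485, 0.3105]
```

Request:
nudge_tcp(offsets=[0.01, -0.012, -0.059, 0, 0, 0.01, -0.012, -0.059, 0, 0, 0.01, -0.012, -0.059, 0, 0, 0.01, -0.012, -0.059, 0, 0, 0.01, 0, 0, 0, 0], only="tcp")

```text
tcp_pos: [0.517, -0.1937, 0.3102]
```

Request:
nudge_tcp(offsets=[0.01, 0, 0, 0.02, 0, 0.01, 0, 0, 0.02, 0, 0.01, 0, 0, 0.005, 0, 0.01, 0, 0, 0, 0, 0.01, 0, 0, 0, 0])

```text
clock: 12.78
tcp_pos: [0.5191, -0.1877, 0.2671]
eef_rot: [[-0.999, 0.051, 0.001], [0.051, 0.999, -0.0], [-0.001, -0.0, -1.0]]
contact_force: [0.2, 0.3, -1.6]
gripper_width: 0.0213
grip_force: 62.8
```

Run:
```python
from h import *
to(goal(.03),CY)
o=np.zeros((600,800,3),np.uint8)
for i,n in enumerate(('top','scene')):
    c=cam(n);save(c,n+'4.npz')
    u,v=proj(np.load(n+'4.npz'),SPOT+[0,0,.02]).astype(int)
    f=cv2.cvtColor(c['frame'],4);x=u-33;y=v-50;print('origin',x,y)
    o[:,i*400:i*400+396]=cv2.resize(f[y:y+100,x:x+66],None,fx=6,fy=6,interpolation=2)
cv2.imwrite('pics/z4.png',o)
```

```text
delta [-0.0007 -0.0005  0.0102] tcp [ 0.5191 -0.1877  0.2671] tips 0.011
turn -0.0011
origin 291 148
origin 202 167
```

View pics/z4.png

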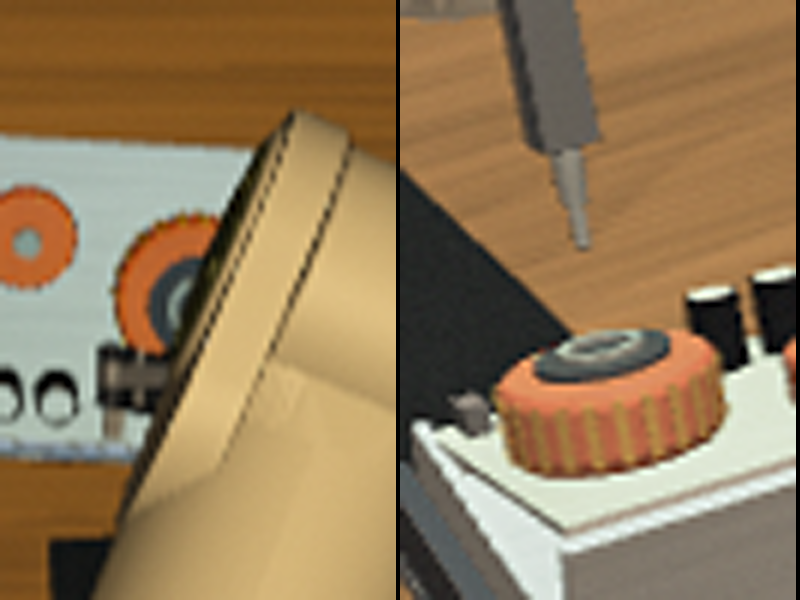

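The scene crop shows the tip at (232.7,208) and the plate centre at (235.6,226.2). My earlier scene pixel for the spot was about 2.5 px off, so I'll re-triangulate and measure the tip.

Run:
```python
from h import *
np.set_printoptions(precision=4,suppress=True)
t=np.load('top.npz');s=np.load('scene.npz')
sp=tri([t,s],[(324.4,199.2),(235.6,226.2)]);print('spot',sp,[proj(c,sp) for c in(t,s)])
tip=tilt(s,(232.7,208));print('tip',tip)
print('dev: along n, cx, cy',N@(tip-sp),(tip-sp)@CX,(tip-sp)@CY)
# refined plate detection: dark grey disc in the original saved top picture after push, search fresh scene frame
f=cv2.cvtColor(cam('scene')['frame'],cv2.COLOR_RGB2HSV)
m=((f[...,0]<14)&(f[...,1]>110)&(f[...,2]>120)).astype(np.uint8);m[:205]=0;m[250:]=0;m[:,:212]=0;m[:,262:]=0
ys,xs=np.nonzero(m);print('orange bbox',xs.min(),xs.max(),ys.min(),ys.max())
```

```text
spot [ 0.5749 -0.1933  0.1167] [array([324.0305, 199.0218]), array([235.0483, 226.2016])]
tip rel grasp (tool axes) [-0.0429  0.      0.1191] len 0.1265 tilt deg 19.8
tip [ 0.562  -0.1901  0.156 ]
dev: along n, cx, cy 0.04137987176728694 -0.013022588187171693 0.002543603931120909
orange bbox 218 255 222 246
```

Request:
nudge_tcp(offsets=[0.01, 0.001, -0.0025, 0, 0, 0.01, -0.004, 0, 0.011, 0, 0.01, -0.004, 0, 0.011, 0, 0.01, -0.003, 0, 0.008, 0, 0.01, 0, 0, 0, 0], only="tcp|contact")

```text
tcp_pos: [0.5284, -0.1905, 0.2351]
contact_force: [-0.4, -0.2, -1.4]
```

Request:
nudge_tcp(offsets=[0.01, 0, 0, 0, 0, 0.01, 0, 0, 0, 0], only="tcp|contact")

```text
tcp_pos: [0.5287, -0.191, 0.2367]
contact_force: [0.5, 0.1, -1.6]
```

Run:
```python
from h import *
o=np.zeros((600,800,3),np.uint8)
c=cam('scene');f=cv2.cvtColor(c['frame'],4)
o[:]=cv2.resize(f[190:250,195:275],None,fx=10,fy=10,interpolation=2)
cv2.imwrite('pics/z5.png',o)
```

```text
(no output)
```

View pics/z5.png

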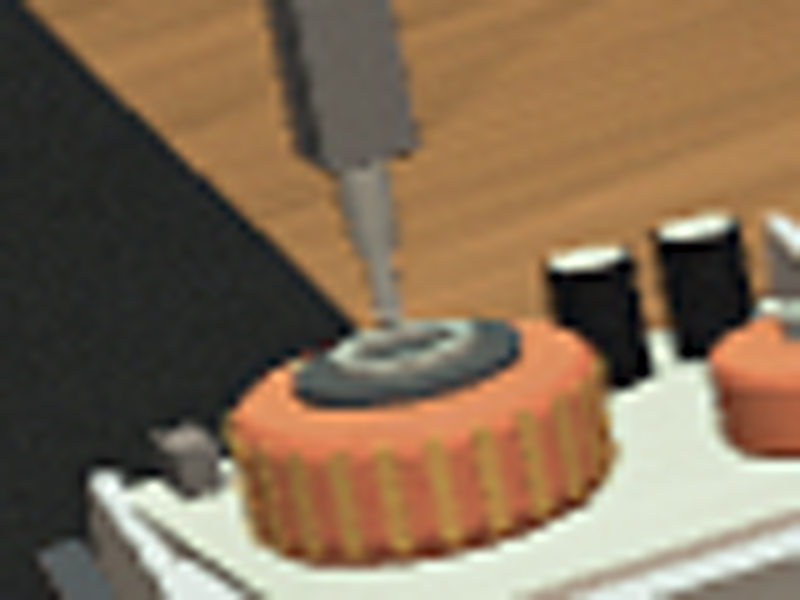

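Tip is at (233.9,222.5), just above the plate whose centre is (235.7,226.3).

Run:
```python
from h import *
np.set_printoptions(precision=4,suppress=True)
s=np.load('scene.npz');t=np.load('top.npz')
tip=tilt(s,(233.9,222.4))
for sp in (np.array([.5749,-.1933,.1167]), tri([t,s],[(324.4,199.2),(235.7,226.3)])):
    d=tip-sp;print(sp,'h',N@d,'cx',d@CX+.342*(N@d),'cy',d@CY)
print('pix one h-step', proj(s,tip-.01*N)-proj(s,tip), proj(s,tip+.01*CX)-proj(s,tip),proj(s,tip+.01*CY)-proj(s,tip))
```

```text
tip rel grasp (tool axes) [-0.041   0.      0.1209] len 0.1277 tilt deg 18.74
[ 0.5749 -0.1933  0.1167] h 0.008410676337202296 cx -0.0022843310531866405 cy -2.1287772582107977e-05
[ 0.575  -0.1932  0.1165] h 0.008619843776786438 cx -0.0022740987816091654 cy -0.00013957995246878882
pix one h-step [0.8674 4.3092] [1.8255 2.2611] [ 4.1831 -1.218 ]
```

Create f.py:
```python
from h import *
a=[];p=[]
for i in range(8):
    ctrl.read_camera('scene');s=ctrl.read_state();a.append(s['contact_force']);p.append(s['tcp_pos'])
print('F',np.round(np.mean(a,0),2),'std',np.round(np.std(a,0),2),'p',np.round(np.mean(p,0),4))
```

```bash
python3 f.py
```

```text
F [-0.01  0.3  -1.18] std [0.32 0.36 0.55] p [ 0.5286 -0.1908  0.2365]
```

Request:
nudge_tcp(offsets=[0.01, -0.001, 0.001, 0, 0, 0.01, -0.001, 0, 0.003, 0, 0.01, -0.001, 0, 0.003, 0, 0.01, 0, 0, 0, 0], only="contact")

```text
contact_force: [-0.4, 0.7, -0.7]
```

```bash
python3 f.py
```

```text
F [-0.01 -0.15 -1.13] std [0.22 0.37 0.32] p [ 0.5316 -0.19    0.2303]
```

Request:
nudge_tcp(offsets=[0.01, -0.0007, 0, 0.002, 0, 0.01, 0, 0, 0, 0], only="contact")

```text
contact_force: [-0.2, 0.1, -0.6]
```

```bash
python3 f.py
```

```text
F [-0.13 -0.02 -0.41] std [0.32 0.65 0.43] p [ 0.5324 -0.19    0.2283]
```

Request:
nudge_tcp(offsets=[0.01, -0.0007, 0, 0.002, 0, 0.01, 0, 0, 0, 0], only="contact")

```text
contact_force: [-1.2, 0.3, 0.3]
```

```bash
python3 f.py
```

```text
F [-0.41 -0.52  0.17] std [0.39 0.45 0.63] p [ 0.5331 -0.1901  0.2263]
```

Request:
nudge_tcp(offsets=[0.01, -0.0007, 0, 0.002, 0, 0.01, 0, 0, 0, 0], only="contact")

```text
contact_force: [0.1, -0.1, -0.1]
```

```bash
python3 f.py
```

```text
F [-0.63 -0.18  0.86] std [0.4  0.41 0.46] p [ 0.5338 -0.1901  0.2243]
```

Contact force has risen about 2.1 N, which is roughly 6.5 to 7 mm of spring travel, directed along the plate normal. One final look.

Request:
nudge_tcp(offsets=[0.01, 0.0002, 0, -0.0005, 0, 0.01, 0, 0, 0, 0], quiet=true)

```text
ok
```

Run:
```python
from h import *
f=cv2.cvtColor(cam('scene')['frame'],4)
cv2.imwrite('pics/z6.png',cv2.resize(f[190:250,195:275],None,fx=10,fy=10,interpolation=2))
```

```bash
python3 f.py
```

```text
F [-0.26 -0.36  0.67] std [0.59 0.42 0.19] p [ 0.5336 -0.1901  0.2248]
```

View pics/z6.png

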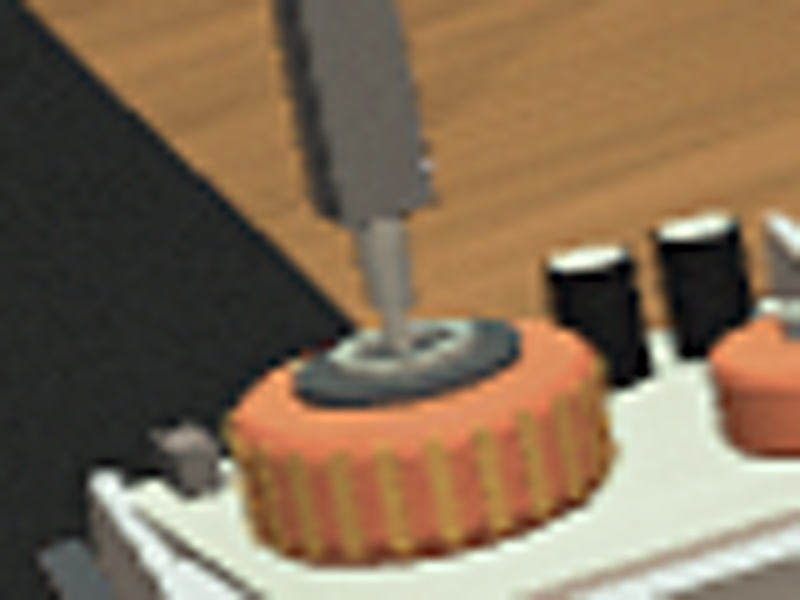

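The tip sits inside the ring at (398,350), within about 3 mm of its centre. Handing in.

```bash
python3 -c "
from workcell import ctrl
print(ctrl.job_done())"
```

```text
the job is handed in; nothing more can be done
None
```

The job is handed in, though no pass or fail result came back: the tray is home against its stop, and the pen is still held inside the ring, about 3 mm or less off centre, tilted about 20° and pressing with about 2 N (spring tip in by an estimated 6–6.5 mm).

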